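# Slide the carafe aside and park the pill bottles in the tray

### The job

First slide the glass carafe off the cork disc in front of the lavender tray and onto the other cork disc, its foot wholly on the cork. Then slide the three amber pill containers into the tray through its open front, one to a cell and fully inside, with the tall bottle in the middle cell and the two jars in the outer cells, either way round. Keep carafe and containers standing on the sill all the time, never lifted or tipped over, and do not disturb the cup or the glass stopper.

Things in the scene. Friction and masses are not known exactly. Their poses are not given: they have to be found in the camera images.
- tray: Lavender tray fixed on the sill, 70 mm deep (x), 190 wide (y), walls 30 high, 4 thick. Three cells along y, each 58 wide, 66 deep inside, open on top and at the front (-x, to the robot), no raised floor: things slide in along the sill. Origin: at sill level, centre of the middle cell (mouth at x = -33 mm, wall ends to -35, back wall from +33). x into the cells, y to the left cell, z up.
- cell_left (a point): Centre of the left (+y) cell at sill level, axes as the tray; 62 mm from the middle cell's centre.
- cell_middle (a point): Centre of the middle cell at sill level, axes as the tray.
- cell_right (a point): Centre of the right (-y) cell at sill level, axes as the tray.
- disc_front: Round cork disc, 110 mm across, flush in the sill in front of the tray, on which the carafe starts. Origin: its centre.
- disc_side: Round cork disc, 110 mm across, flush in the sill to one side (left or right) of the tray's front, empty at the start: the carafe's new place. Origin: its centre.
- carafe: Empty clear glass carafe, 128 mm high, about 0.3 kg; foot 80 mm across, belly 88 mm across from 12 to 55 mm height, shoulder narrowing to a neck 35 mm across at 85 mm height and 33 mm at 112 mm, lip 42 mm across at the top. Origin: centre of its underside, z up.
- tall_bottle: The tallest pill container: amber bottle with white cap, 38 mm across, 72 mm high, narrower at the neck. Origin: centre of its underside, z up.
- squat_jar: Low wide amber jar with white lid, 46 mm across, 42 mm high. Origin: centre of its underside, z up.
- medium_jar: Amber jar with white lid, 40 mm across, 55 mm high. Origin: centre of its underside, z up.
- cup: White ceramic cup, 76 mm across, 85 mm high, beside the tray, on the other side from the empty cork disc; leave alone. Origin: centre of its underside, z up.
- stopper: Glass carafe stopper standing on the sill, 34 mm across, 54 mm high, near the right end of the row of containers; leave alone. Origin: centre of its underside, z up.
There are look-alikes about, which are no part of the job. Leave any red or yellow look-alike of the carafe alone.

How it is judged:
On the way, in this order (a step that is already met when the one before it is completed fails the run):
1. the carafe stands on the other cork disc, its centre within 16 mm of the disc's (horizontal distance between carafe and disc_side below 0.016 m and angle between carafe's own z axis and vertical below 0.1 rad), for 0.2 s.
2. one container is inside an allowed cell (((x of tall_bottle in the frame of cell_middle between -0.018 and 0.035 m and y of tall_bottle in the frame of cell_middle between -0.029 and 0.029 m and angle between tall_bottle's own z axis and vertical below 0.12 rad) or ((x of squat_jar in the frame of cell_left between -0.014 and 0.035 m and y of squat_jar in the frame of cell_left between -0.029 and 0.029 m and angle between squat_jar's own z axis and vertical below 0.12 rad) or (x of squat_jar in the frame of cell_right between -0.014 and 0.035 m and y of squat_jar in the frame of cell_right between -0.029 and 0.029 m and angle between squat_jar's own z axis and vertical below 0.12 rad)) or ((x of medium_jar in the frame of cell_left between -0.017 and 0.035 m and y of medium_jar in the frame of cell_left between -0.029 and 0.029 m and angle between medium_jar's own z axis and vertical below 0.12 rad) or (x of medium_jar in the frame of cell_right between -0.017 and 0.035 m and y of medium_jar in the frame of cell_right between -0.029 and 0.029 m and angle between medium_jar's own z axis and vertical below 0.12 rad)))), for 0.2 s.
3. two containers are inside different allowed cells ((((x of tall_bottle in the frame of cell_middle between -0.018 and 0.035 m and y of tall_bottle in the frame of cell_middle between -0.029 and 0.029 m and angle between tall_bottle's own z axis and vertical below 0.12 rad) and ((x of squat_jar in the frame of cell_left between -0.014 and 0.035 m and y of squat_jar in the frame of cell_left between -0.029 and 0.029 m and angle between squat_jar's own z axis and vertical below 0.12 rad) or (x of squat_jar in the frame of cell_right between -0.014 and 0.035 m and y of squat_jar in the frame of cell_right between -0.029 and 0.029 m and angle between squat_jar's own z axis and vertical below 0.12 rad))) or ((x of tall_bottle in the frame of cell_middle between -0.018 and 0.035 m and y of tall_bottle in the frame of cell_middle between -0.029 and 0.029 m and angle between tall_bottle's own z axis and vertical below 0.12 rad) and ((x of medium_jar in the frame of cell_left between -0.017 and 0.035 m and y of medium_jar in the frame of cell_left between -0.029 and 0.029 m and angle between medium_jar's own z axis and vertical below 0.12 rad) or (x of medium_jar in the frame of cell_right between -0.017 and 0.035 m and y of medium_jar in the frame of cell_right between -0.029 and 0.029 m and angle between medium_jar's own z axis and vertical below 0.12 rad))) or (((x of squat_jar in the frame of cell_left between -0.014 and 0.035 m and y of squat_jar in the frame of cell_left between -0.029 and 0.029 m and angle between squat_jar's own z axis and vertical below 0.12 rad) and (x of medium_jar in the frame of cell_right between -0.017 and 0.035 m and y of medium_jar in the frame of cell_right between -0.029 and 0.029 m and angle between medium_jar's own z axis and vertical below 0.12 rad)) or ((x of squat_jar in the frame of cell_right between -0.014 and 0.035 m and y of squat_jar in the frame of cell_right between -0.029 and 0.029 m and angle between squat_jar's own z axis and vertical below 0.12 rad) and (x of medium_jar in the frame of cell_left between -0.017 and 0.035 m and y of medium_jar in the frame of cell_left between -0.029 and 0.029 m and angle between medium_jar's own z axis and vertical below 0.12 rad))))), for 0.2 s.
At the end, for the whole second after the job is handed in: Carafe upright, centre within 16 mm of the side disc's centre; tall bottle in the middle cell and one jar in each outer cell, upright, at most 4 mm sticking out past the cell's mouth; all standing on the sill and at rest (all of step 1 and x of tall_bottle in the frame of cell_middle between -0.018 and 0.035 m and y of tall_bottle in the frame of cell_middle between -0.029 and 0.029 m and angle between tall_bottle's own z axis and vertical below 0.12 rad and (((x of squat_jar in the frame of cell_left between -0.014 and 0.035 m and y of squat_jar in the frame of cell_left between -0.029 and 0.029 m and angle between squat_jar's own z axis and vertical below 0.12 rad) and (x of medium_jar in the frame of cell_right between -0.017 and 0.035 m and y of medium_jar in the frame of cell_right between -0.029 and 0.029 m and angle between medium_jar's own z axis and vertical below 0.12 rad)) or ((x of squat_jar in the frame of cell_right between -0.014 and 0.035 m and y of squat_jar in the frame of cell_right between -0.029 and 0.029 m and angle between squat_jar's own z axis and vertical below 0.12 rad) and (x of medium_jar in the frame of cell_left between -0.017 and 0.035 m and y of medium_jar in the frame of cell_left between -0.029 and 0.029 m and angle between medium_jar's own z axis and vertical below 0.12 rad))) and height (world z) of each of tall_bottle, squat_jar, medium_jar, carafe below 0.006 m and linear speed of each of tall_bottle, squat_jar, medium_jar, carafe below 0.02 m/s); the robot touches nothing.
It fails at once if the carafe is lifted off the sill or tipped (height (world z) of carafe above 0.015 m or angle between carafe's own z axis and vertical above 0.4 rad).
It fails at once if a pill container is lifted off the sill or tipped over ((height (world z) of tall_bottle above 0.015 m or angle between tall_bottle's own z axis and vertical above 0.7 rad) or (height (world z) of squat_jar above 0.015 m or angle between squat_jar's own z axis and vertical above 0.7 rad) or (height (world z) of medium_jar above 0.015 m or angle between medium_jar's own z axis and vertical above 0.7 rad)).
It fails at once if the cup or the stopper is moved by more than 20 mm (distance of any of cup, stopper from where it was at the start of the episode above 0.02 m).
It also fails if it takes over 72 s, if anything falls off the work surface, if the arm or the gripper's body presses on something with over 40 N, if the wrist force passes 120 N, or if a joint passes its speed limit or range.

### The arm

A 6-joint arm with a two-finger parallel gripper is mounted at the origin on the work surface. World frame = base frame: x ahead of the robot, y to its left, z up, the work surface at z = 0. Lengths are in m, angles in rad, forces in N, time in s.
With the tool pointing down it reaches from about 0.225 to 0.875 m from the base axis. Payload 3.4 kg.
Tool frame: the origin (TCP) lies where the fingers leave the gripper's body, on its centre line; the fingertips stand 73 mm ahead of it and the grasp point (between the pads) lies 54 mm ahead of it (manip.pinch_z is the distance from the TCP to the grasp point, in m); z points along the fingers, y is the line along which they close (so a half turn about z gives the same grasp; the last joint's range is limited). The gripper opens to 85 mm and grips with 20 to 120 N. Pads are 22 mm wide; open, the fingers measure 114 mm over their backs; the gripper's body (76 mm by 85 mm) begins 54 mm behind the grasp point. The pads swing forward as they close: fully open they stand 13 mm farther back than shut.
Start: joints at [-1.452, 0.276, 1.505, -0, 1.361, -0.121], TCP at [0.137, -0.559, 0.304] pointing down, gripper open.
Joint ranges: [-2.89, 2.89], [-0.75, 2.08], [0.22, 2.7], [-1.18, 4.32], [0.11, 2.71], [-2.7, 2.7]. Speed limits (rad/s): [2.57, 2.57, 3.14, 3.14, 3.14, 3.14].

### API

Orientations are given as a unit quaternion [w, x, y, z].
In Python, from rig import readout, imaging, manip gives the robot as it stands. The module is installed in compiled form; this text tells all that it offers.
- The arm moves only by the tool servo_tool, never from a script. Its argument "moves" is a list of rows, each an object with "dp": the shift along the tool's x, y, z in units of 0.2 m (1.0 is 0.2 m), a list of three; "delta_rot": the turn, a rotation vector about the tool's x, y, z in units of 0.1 rad (1.0 is 0.1 rad), a list of three; "fingers": the opening, from 0 (shut) to 1 (fully open). In form: [{"dp": [dx, dy, dz], "delta_rot": [wx, wy, wz], "fingers": fingers}, ...]. A call has 1 to 5 rows; each row shifts and turns the commanded pose from where the row before left it, along the tool's axes as they then stand; what a row does not reach is not made up. A row lasts 1/10 s, in which the tool goes at most 50 mm and 8.59 degrees, less where a joint would pass 70% of its speed; a pose out of reach is approached as far as the arm can. A call with a number of a shift or a turn outside -1 to 1 is refused whole. A call with a gripper value outside its range is refused whole. The fingers move at their own pace and stop on an object; "force" is the grip in N (left out, the last holds). Time passes only in rows, so rows that do not move let the fingers close. It gives the time, the measured TCP pose, the force, the opening and the grip force at its end, in the units of the state.
- readout.get_state(): the state, without advancing time (a new reading comes with each control period).
- imaging.get_image(name): name is "scene" or "top" or "wrist"; returns (picture, depth): 480x640x3 uint8, red, green, blue; 480x640 float32, m along the optical axis (not along the pixel's ray), 0 where there is no reading.
- imaging.calibration(name): a dict with "intrinsics" (3x3 intrinsics, pixels), "R" (3x3) and "t" (3): a world point X has camera coordinates R X + t; the wrist camera has in their place "hand_eye" (4x4, takes a point from camera to tool coordinates, whose origin is the TCP and whose axes are the flange's). Camera axes: x right, y down, z forward; pixel columns grow to the right and rows downward; lengths in m; the calibration is good to about 2 mm. A picture is of the moment at which its call begins: read the wrist's pose just before it. calibration takes no time and is no camera call.
- manip.sign_off(): hands the job in; it is judged then, once.
The state is a dict: "clock": time; "qpos": joint angles; "qd": joint speeds; "effort": joint torques, N m; "position": TCP position; "ee_rot": TCP orientation; "contact_force": force on the tool from outside, world axes, zero at the start; "moment": the same for the moment, N m; "width": finger opening in m; "gripper_force": force on a finger pad.
Only numpy, scipy, OpenCV 4.12 (cv2) and the standard library are available. Lean on these libraries where they do the work, as an engineer would, in place of code of your own. Each camera call takes 0.05 s, during which the arm holds its last target. There are 200 camera calls.

## Working session

There is one attempt and no reset: what is moved stays moved. The work goes in short steps, Python scripts to look and compute and a tool call to move; the robot and the scene stay as the last step left them, time stands still between calls to the robot, and variables do not carry over. Pictures are saved under pics/ and viewed, at most 10 in all, crops included, and the job is handed in when it is done.

Besides the shell and the picture viewer there is one more tool, called after "Call:" in YAML: its name, and indented under it one key for each argument. servo_tool: Moves the arm, as the interface text tells. Its arguments: {"type":"object","properties":{"moves":{"type":"array"},"force":{"type":"number"}},"required":["moves"]}

```bash
mkdir -p pics; cat > h.py <<'E'
import numpy as np, cv2
from rig import readout, imaging, manip
def cap(n):
    s=readout.get_state(); im,d=imaging.get_image(n); c=imaging.calibration(n)
    np.savez('pics/%s.npz'%n,im=im,d=d,pos=s['position'],rot=s['ee_rot']); return im,d,c
def pt(n,u,v,z=None,d=None):
    """world point of pixel; on plane z or from depth"""
    c=imaging.calibration(n); K=np.array(c['intrinsics']); R=np.array(c['R']); t=np.array(c['t'])
    r=np.linalg.inv(K)@np.array([u,v,1.])
    C=-R.T@t; w=R.T@r
    if z is not None: return C+w*(z-C[2])/w[2]
    return C+w*d[v,u]
E
python3 - <<'E'
from h import *
for n in('scene','top'):
    im,d,c=cap(n); cv2.imwrite('pics/%s0.png'%n,im[:,:,::-1])
    print(n,np.array(c['intrinsics']).round(1).tolist(),(-np.array(c['R']).T@c['t']).round(3))
print(readout.get_state()); print(pt('top',320,240,0),pt('top',320,140,0),pt('top',420,240,0))
E
```

```text
scene [[550.5, 0.0, 325.1], [0.0, 550.5, 240.2], [0.0, 0.0, 1.0]] [ 1.438 -0.023  0.782]
top [[464.6, 0.0, 316.2], [0.0, 464.6, 236.4], [0.0, 0.0, 1.0]] [0.384 0.005 0.836]
{'clock': 0.1, 'qpos': array([-1.45200452e+00,  2.76527816e-01,  1.50597670e+00,  1.36096084e-05,
        1.36073738e+00, -1.21016216e-01]), 'qd': array([ 0.00125135, -0.0004885 , -0.00215659, -0.00167957,  0.00045044,
       -0.00084062]), 'effort': array([ 9.35902353e-04, -4.17699337e+01, -2.46404904e+01, -1.23597151e-04,
        5.76464998e-03,  1.47620983e-05]), 'position': array([ 0.13651955, -0.5581984 ,  0.30314027]), 'ee_rot': array([-8.24614637e-04,  9.92819955e-01,  1.19615452e-01,  7.57119884e-06]), 'contact_force': array([ 0.19227942,  0.85194755, -0.36748321]), 'moment': array([-0.00846024, -0.02490462,  0.03261002]), 'gripper_force': 0.0, 'width': 0.08533049329600312}
[0.517496  0.0332204 0.       ] [0.70901722 0.03120045 0.        ] [ 0.51458754 -0.14750638  0.        ]
```

View pics/scene0.png

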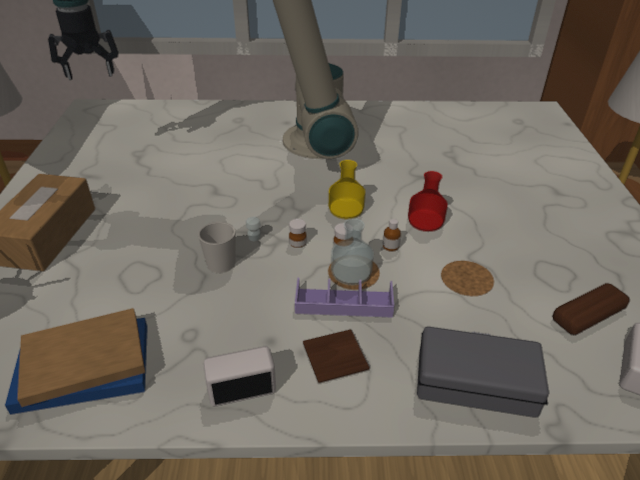

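View pics/top0.png

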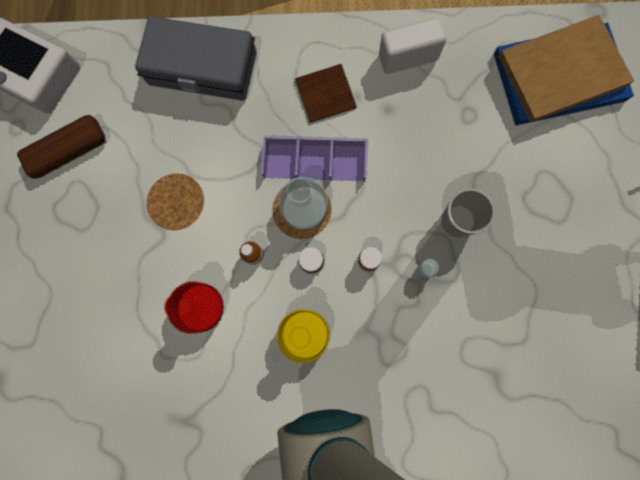

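The scene shows the clear carafe at (352,262) on the front disc. The red (428,205) and yellow (347,195) carafes are look-alikes. In the top view the tray is at (315,158), the side disc at (175,202), the tall bottle at (250,252), the jars at (311,260) and (370,259), the stopper at (429,267) and the cup at (470,210). Next is an enlarged crop to confirm these.

```bash
python3 - <<'E'
from h import *
im=np.load('pics/top.npz')['im']
c=cv2.resize(im[130:290,230:446,::-1],None,fx=3.7,fy=3.7,interpolation=cv2.INTER_CUBIC)
cv2.imwrite('pics/crop1.png',c)
hsv=cv2.cvtColor(im,cv2.COLOR_RGB2HSV)
m=cv2.inRange(hsv,(5,80,60),(20,255,255)); m[:, :140]=0; m[:,215:]=0; m[:170]=0;m[240:]=0
v,u=np.nonzero(m); print('side disc',u.mean(),v.mean(),u.min(),u.max(),v.min(),v.max(),pt('top',(u.min()+u.max())/2,(v.min()+v.max())/2,0), pt('top',u.mean(),v.mean(),0))
m=cv2.inRange(hsv,(120,40,60),(150,255,255)); m[:120]=0;m[195:]=0;m[:,:240]=0;m[:,390:]=0
v,u=np.nonzero(m);print('tray',u.min(),u.max(),v.min(),v.max(), cv2.minAreaRect(np.c_[u,v].astype(np.float32)))
E
```

```text
side disc 174.7134964483031 201.47908445146015 147 203 174 229 [0.59496878 0.3044614  0.        ] [0.59501989 0.3050081  0.        ]
tray 261 366 137 180 ((313.6759338378906, 158.2225341796875), (104.57526397705078, 41.110504150390625), 1.9091525077819824)
```

View pics/crop1.png

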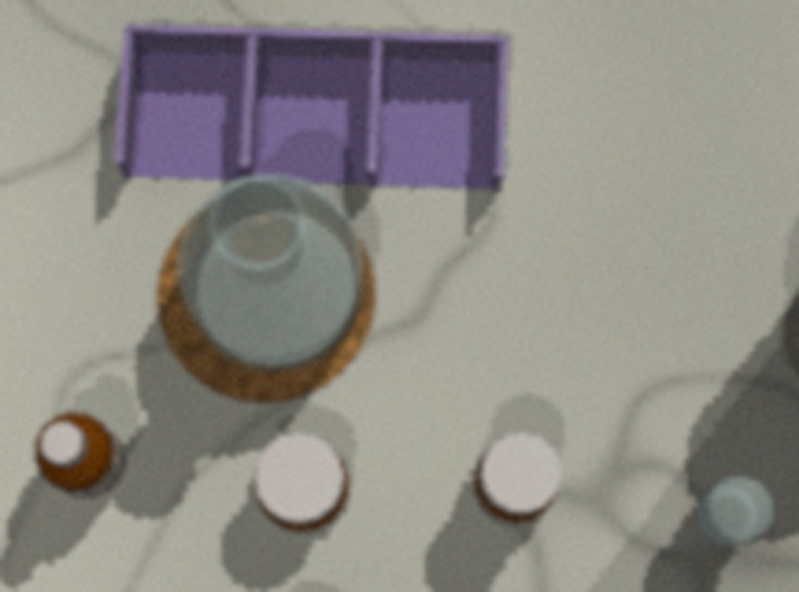

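The crop confirms the objects: the clear carafe's lip at crop (258,224), the bottle's small cap at (63,443), the wider squat lid at (301,480) and the narrower medium lid at (520,474). The stopper is at (737,510). The tray's back corners are at (126,27) and (509,37), and its front corners at (122,168) and (502,185).

```bash
cat > m.py <<'E'
from h import *
T=lambda cx,cy,z:pt('top',230+cx/3.7,130+cy/3.7,z)
P=lambda s,*a:print(s,T(*a)[:2].round(4))
for s,a in dict(bl=(124,26,.03),br=(510,36,.03),fl=(121,168,.03),fr=(502,185,.03),lip=(258,224,.128),lipL=(211,224,.128),lipR=(304,224,.128),belly_bot=(275,367,.03),disc_bot=(265,402,0),disc_L=(157,294,0),disc_R=(376,294,0),cap=(63,443,.072),squat=(301,479,.042),sqL=(257,479,.042),sqR=(346,479,.042),med=(520,474,.055),mL=(479,474,.055),mR=(561,474,.055),stop=(737,510,.054)).items(): P(s,*a)
print('cup',pt('top',470,211,.085).round(3))
c=imaging.calibration('wrist');print(np.array(c['hand_eye']).round(3).tolist(),manip.pinch_z)
for n in('scene',):
  d=np.load('pics/scene.npz')['d']
  for u,v in((298,222),(343,229),(392,222),(253,228),(352,222)):print(u,v,pt(n,u,v,d=d).round(3))
d=np.load('pics/top.npz')['d']
for u,v in((311,260),(371,258),(247,250),(429,267),(299,190)):print(u,v,pt('top',u,v,d=d).round(3))
E
python3 m.py
```

```text
bl [0.7058 0.1339]
br [ 0.6956 -0.0566]
fl [0.6327 0.1347]
fr [ 0.6201 -0.0507]
lip [0.5764 0.06  ]
lipL [0.5769 0.0801]
lipR [0.576  0.0404]
belly_bot [0.5325 0.0597]
disc_bot [0.5205 0.0668]
disc_L [0.5762 0.1208]
disc_R [0.5741 0.0112]
cap [0.4915 0.1531]
squat [0.4771 0.0471]
sqL [0.4774 0.0676]
sqR [0.4768 0.0261]
med [ 0.4764 -0.0535]
mL [ 0.4767 -0.0349]
mR [ 0.4762 -0.072 ]
stop [ 0.4588 -0.1507]
cup [ 0.548 -0.215  0.085]
[[0.001, -0.952, -0.307, 0.079], [1.0, 0.001, -0.0, -0.0], [0.001, -0.307, 0.952, -0.07], [0.0, 0.0, 0.0, 1.0]] 0.0539
298 222 [ 0.472 -0.051  0.056]
343 229 [0.48  0.047 0.042]
392 222 [0.495 0.151 0.073]
253 228 [ 0.477 -0.15   0.043]
352 222 [0.56  0.059 0.121]
311 260 [0.476 0.048 0.041]
371 258 [ 0.476 -0.054  0.058]
247 250 [0.491 0.153 0.07 ]
429 267 [ 0.46  -0.15   0.054]
299 190 [0.61  0.071 0.008]
```

Call:
servo_tool:
  moves:
    - {"dp": [0.17, -0.147, 0], "delta_rot": [0, 0, 0.8], "fingers": 1}
    - {"dp": [0.16, -0.16, 0], "delta_rot": [0, 0, 0.8], "fingers": 1}
    - {"dp": [0.15, -0.17, 0], "delta_rot": [0, 0, 0.8], "fingers": 1}
    - {"dp": [0.13, -0.18, 0], "delta_rot": [0, 0, 0], "fingers": 1}
    - {"dp": [0.13, -0.18, 0], "delta_rot": [0, 0, 0], "fingers": 1}
  force: 30

```text
clock: 0.6
position: [0.2689, -0.3753, 0.3036]
ee_rot: [-0.0, 1.0, -0.0, -0.0]
contact_force: [-0.1, -0.7, -0.6]
width: 0.0859
gripper_force: 0.0
```

```bash
python3 - <<'E'
from h import *
for s,u,v,z in(('yellow',302,337,.055),('red',195,307,.055)):print(s,pt('top',u,v,z))
# tray top rim: points via depth at z~.03 lavender
D=np.load('pics/top.npz');im,d=D['im'],D['d']
hsv=cv2.cvtColor(im,cv2.COLOR_RGB2HSV)
W=np.array([pt('top',u,v,d=d) for v in range(132,186) for u in range(255,372) if d[v,u]>0 and 120<hsv[v,u,0]<150 and hsv[v,u,1]>40])
w=W[(W[:,2]>.024)&(W[:,2]<.036)];print(len(w))
print(cv2.minAreaRect((w[:,:2]*1000).astype(np.float32)))
E
```

```text
yellow [0.34724258 0.06277673 0.055     ]
red [0.39792788 0.24302862 0.055     ]Traceback (most recent call last):
  File "<stdin>", line 6, in <module>
  File "h.py", line 8, in pt
    c=imaging.calibration(n); K=np.array(c['intrinsics']); R=np.array(c['R']); t=np.array(c['t'])
ValueError: time passes only in moves, steps and waits
```

Call:
servo_tool:
  moves:
    - {"dp": [0.14, -0.198, 0], "delta_rot": [0, 0, 0], "fingers": 1}
    - {"dp": [0.14, -0.198, 0], "delta_rot": [0, 0, 0], "fingers": 1}
    - {"dp": [0.14, -0.198, 0], "delta_rot": [0, 0, 0], "fingers": 1}
    - {"dp": [0.14, -0.198, 0], "delta_rot": [0, 0, 0], "fingers": 1}
    - {"dp": [0.14, -0.198, 0], "delta_rot": [0, 0, 0], "fingers": 1}

```text
clock: 1.1
position: [0.4089, -0.1771, 0.3038]
ee_rot: [0.0, 1.0, -0.0, -0.0]
contact_force: [1.1, -1.1, -0.7]
width: 0.0853
gripper_force: 0.0
```

Call:
servo_tool:
  moves:
    - {"dp": [0.14, -0.198, 0], "delta_rot": [0, 0, 0], "fingers": 1}
    - {"dp": [0.14, -0.198, 0], "delta_rot": [0, 0, 0], "fingers": 1}
    - {"dp": [0.14, -0.198, 0], "delta_rot": [0, 0, 0], "fingers": 1}
    - {"dp": [0.14, -0.198, 0], "delta_rot": [0, 0, 0], "fingers": 1}
    - {"dp": [0, 0, 0], "delta_rot": [0, 0, 0], "fingers": 1}

```text
clock: 1.6
position: [0.523, -0.016, 0.3033]
ee_rot: [-0.001, 1.0, 0.003, 0.001]
contact_force: [-0.2, -0.5, -0.1]
width: 0.0855
gripper_force: 0.0
```

```bash
python3 - <<'E'
from h import *
im,d,c=cap('wrist'); print(readout.get_state()['position'])
cv2.imwrite('pics/wrist1.png',im[:,:,::-1])
E
```

```text
[ 0.52131328 -0.01829184  0.30314805]
```

View pics/wrist1.png

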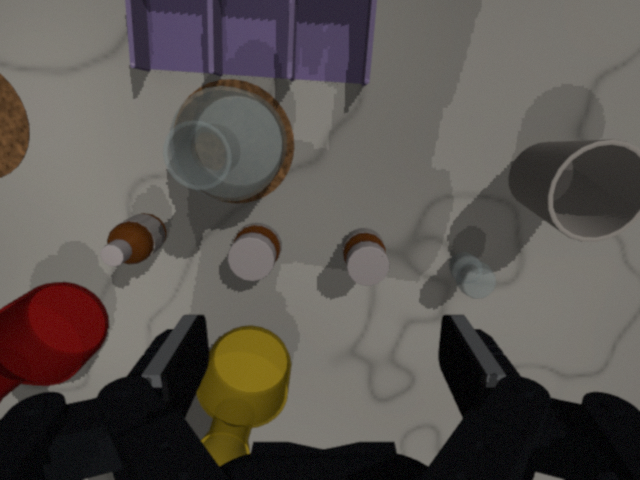

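The wrist view shows the carafe lip at (199,155), the bottle cap at (113,253), the squat lid at (251,257), the medium lid at (368,263), the stopper at (474,275), and the front ends of the tray walls at about (132,67), (210,73), (292,78) and (369,82). I'll cross-check these against the top camera.

```bash
cat >> h.py <<'E'
from scipy.spatial.transform import Rotation as Ro
def wpt(u,v,z,D,c=None):
    c=c or imaging.calibration('wrist'); K=np.array(c['intrinsics']); H=np.array(c['hand_eye'])
    R=Ro.from_quat(np.roll(D['rot'],-1)).as_matrix()
    r=R@H[:3,:3]@np.linalg.inv(K)@np.array([u,v,1.]); C=R@H[:3,3]+D['pos']
    return (C+r*(z-C[2])/r[2])[:2].round(4)
E
python3 - <<'E'
from h import *
D=np.load('pics/wrist.npz'); c=imaging.calibration('wrist'); print(D['pos'],D['rot'])
for s,u,v,z in (('lip',199,155,.128),('cap',113,253,.072),('sq',251,257,.042),('med',368,263,.055),('stop',474,275,.054),('w1',132,67,.03),('w2',210,73,.03),('w3',292,78,.03),('w4',369,82,.03)): print(s,wpt(u,v,z,D,c))
E
```

```text
[ 0.52302286 -0.01601806  0.30325462] [-1.37975181e-03  9.99994337e-01  2.98410455e-03  7.19706925e-04]
lip [0.5764 0.0602]
cap [0.4932 0.153 ]
sq [0.4796 0.0487]
med [ 0.4798 -0.0529]
stop [ 0.4691 -0.1445]
w1 [0.6344 0.1374]
w2 [0.6304 0.076 ]
w3 [0.6272 0.011 ]
w4 [ 0.6246 -0.0504]
```

Call:
servo_tool:
  moves:
    - {"dp": [0.1375, -0.195, 0.07], "delta_rot": [0, 0, 0], "fingers": 1}
    - {"dp": [0.1375, -0.195, 0.07], "delta_rot": [0, 0, 0], "fingers": 1}
    - {"dp": [0, 0, 0.2], "delta_rot": [0, 0, 0], "fingers": 1}
    - {"dp": [0, 0, 0.2], "delta_rot": [0, 0, 0], "fingers": 1}
    - {"dp": [0, 0, 0], "delta_rot": [0, 0, 0], "fingers": 1}

```text
clock: 2.15
position: [0.5711, 0.0564, 0.1904]
ee_rot: [0.0, 1.0, -0.0, -0.007]
contact_force: [-1.3, -0.0, 0.5]
width: 0.0854
gripper_force: 0.0
```

Call:
servo_tool:
  moves:
    - {"dp": [0, 0, 0.1], "delta_rot": [0, 0, 0], "fingers": 1}
    - {"dp": [0, 0, 0.095], "delta_rot": [0, 0, 0], "fingers": 1}
    - {"dp": [0, 0, 0], "delta_rot": [0, 0, 0], "fingers": 1}
    - {"dp": [0, 0, 0], "delta_rot": [0, 0, 0], "fingers": 0.6}
    - {"dp": [0, 0, 0], "delta_rot": [0, 0, 0], "fingers": 0.5}
  force: 25

```text
clock: 2.65
position: [0.5764, 0.057, 0.159]
ee_rot: [-0.0, 1.0, -0.001, 0.002]
contact_force: [1.0, 1.9, 1.0]
width: 0.0591
gripper_force: 1.2
```

Call:
servo_tool:
  moves:
    - {"dp": [0, 0, 0], "delta_rot": [0, 0, 0], "fingers": 0.3}
    - {"dp": [0, 0, 0], "delta_rot": [0, 0, 0], "fingers": 0.2}
    - {"dp": [0, 0, 0], "delta_rot": [0, 0, 0], "fingers": 0.2}
    - {"dp": [0, 0, 0], "delta_rot": [0, 0, 0], "fingers": 0.2}

```text
clock: 3.05
position: [0.5767, 0.0576, 0.1593]
ee_rot: [-0.0, 1.0, -0.0, 0.002]
contact_force: [0.0, 1.6, 6.5]
width: 0.0528
gripper_force: 25.6
```

```bash
python3 - <<'E'
from h import *
a=cap('scene')[0]; b=cap('wrist')[0]
a=cv2.resize(a[130:310,250:450],(400,360),interpolation=cv2.INTER_CUBIC); b=cv2.resize(b,(400,300)); b=np.pad(b,((0,60),(0,0),(0,0)))
cv2.imwrite('pics/g1.png',np.hstack([a,b])[:,:,::-1])
print(readout.get_state()['width'])
E
```

```text
0.052606647698214805
```

View pics/g1.png

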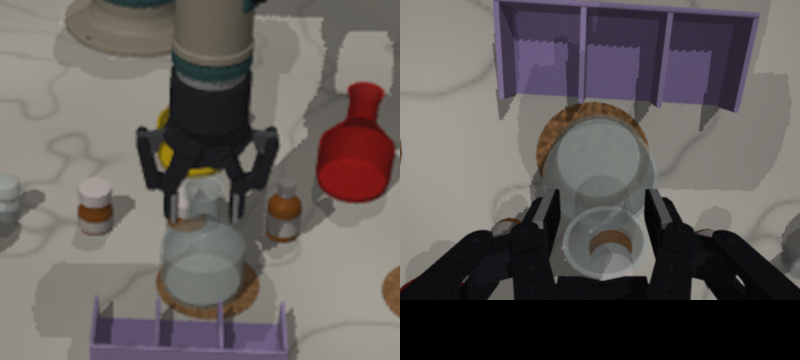

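The fingers straddle the neck but stopped at 53 mm. The tips are riding on the shoulder, with 6.5 N pushing up, so I'll open, raise and grip higher.

Call:
servo_tool:
  moves:
    - {"dp": [0, 0, 0], "delta_rot": [0, 0, 0], "fingers": 0.8}
    - {"dp": [0, -0.01, 0], "delta_rot": [0, 0, 0], "fingers": 0.8}
    - {"dp": [0, 0, -0.055], "delta_rot": [0, 0, 0], "fingers": 0.8}
    - {"dp": [0, 0, 0], "delta_rot": [0, 0, 0], "fingers": 0.6}
    - {"dp": [0, 0, 0], "delta_rot": [0, 0, 0], "fingers": 0.5}
  force: 22

```text
clock: 3.65
position: [0.5764, 0.0596, 0.1693]
ee_rot: [-0.0, 1.0, -0.0, 0.002]
contact_force: [-0.3, 1.5, 5.6]
width: 0.0494
gripper_force: 21.9
```

Call:
servo_tool:
  moves:
    - {"dp": [0, 0, 0], "delta_rot": [0, 0, 0], "fingers": 0.4}
    - {"dp": [0, 0, 0], "delta_rot": [0, 0, 0], "fingers": 0.3}
    - {"dp": [0, 0, 0], "delta_rot": [0, 0, 0], "fingers": 0.3}
    - {"dp": [0, 0, 0], "delta_rot": [0, 0, 0], "fingers": 0.3}

```text
clock: 4.05
position: [0.5763, 0.0596, 0.1693]
ee_rot: [-0.0, 1.0, -0.0, 0.002]
contact_force: [0.3, 1.4, 6.7]
width: 0.0494
gripper_force: 22.0
```

Call:
servo_tool:
  moves:
    - {"dp": [0, -0.02, 0], "delta_rot": [0, 0, 0], "fingers": 0.3}
    - {"dp": [0.002, -0.04, 0], "delta_rot": [0, 0, 0], "fingers": 0.3}
    - {"dp": [0.003, -0.04, 0], "delta_rot": [0, 0, 0], "fingers": 0.3}
    - {"dp": [0.003, -0.04, 0], "delta_rot": [0, 0, 0], "fingers": 0.3}
    - {"dp": [0, 0, 0], "delta_rot": [0, 0, 0], "fingers": 0.3}

```text
clock: 4.55
position: [0.5779, 0.087, 0.169]
ee_rot: [0.001, 1.0, 0.001, 0.001]
contact_force: [-0.7, -2.0, 6.6]
width: 0.0493
gripper_force: 22.0
```

```bash
python3 - <<'E'
from h import *
s=readout.get_state();print(s['contact_force'],s['width'],s['gripper_force'],s['position'])
a=cap('scene')[0]; b=cap('top')[0]
a=cv2.resize(a[130:310,270:470],(400,360),interpolation=cv2.INTER_CUBIC); b=cv2.resize(b[120:300,180:380],(400,360),interpolation=cv2.INTER_CUBIC)
cv2.imwrite('pics/g2.png',np.hstack([a,b])[:,:,::-1])
E
```

```text
[-0.65997337 -2.03026578  6.62342082] 0.04933065068985529 22.037654566811398 [0.57785537 0.08701203 0.16902019]
```

View pics/g2.png

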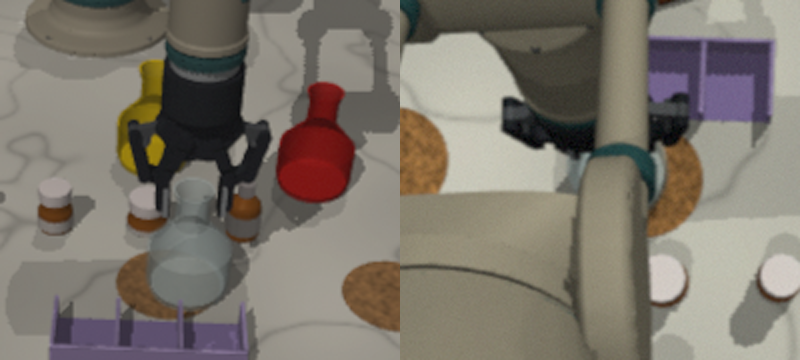

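The left crop shows the carafe upright and sliding along with the fingers, now partly off the front disc. The slide works, so I'll continue.

Call:
servo_tool:
  moves:
    - {"dp": [0.006, -0.05, 0], "delta_rot": [0, 0, 0], "fingers": 0.3}
    - {"dp": [0.006, -0.075, 0], "delta_rot": [0, 0, 0], "fingers": 0.3}
    - {"dp": [0.006, -0.075, 0], "delta_rot": [0, 0, 0], "fingers": 0.3}
    - {"dp": [0.006, -0.075, 0], "delta_rot": [0, 0, 0], "fingers": 0.3}
    - {"dp": [0.006, -0.075, 0], "delta_rot": [0, 0, 0], "fingers": 0.3}

```text
clock: 5.15
position: [0.5837, 0.1561, 0.169]
ee_rot: [0.002, 1.0, 0.0, 0.001]
contact_force: [-0.8, -6.0, 7.8]
width: 0.0492
gripper_force: 22.8
```

Call:
servo_tool:
  moves:
    - {"dp": [0.006, -0.075, 0], "delta_rot": [0, 0, 0], "fingers": 0.3}
    - {"dp": [0.006, -0.075, 0], "delta_rot": [0, 0, 0], "fingers": 0.3}
    - {"dp": [0.006, -0.075, 0], "delta_rot": [0, 0, 0], "fingers": 0.3}
    - {"dp": [0.006, -0.075, 0], "delta_rot": [0, 0, 0], "fingers": 0.3}
    - {"dp": [0.006, -0.075, 0], "delta_rot": [0, 0, 0], "fingers": 0.3}

```text
clock: 5.65
position: [0.5895, 0.231, 0.169]
ee_rot: [0.002, 1.0, 0.0, 0.001]
contact_force: [-0.4, -5.4, 7.4]
width: 0.0491
gripper_force: 22.9
```

Call:
servo_tool:
  moves:
    - {"dp": [0.006, -0.075, 0], "delta_rot": [0, 0, 0], "fingers": 0.3}
    - {"dp": [0.006, -0.075, 0], "delta_rot": [0, 0, 0], "fingers": 0.3}
    - {"dp": [0.006, -0.075, 0], "delta_rot": [0, 0, 0], "fingers": 0.3}
    - {"dp": [0.006, -0.075, 0], "delta_rot": [0, 0, 0], "fingers": 0.3}
    - {"dp": [0.005, -0.06, 0], "delta_rot": [0, 0, 0], "fingers": 0.3}

```text
clock: 6.15
position: [0.5952, 0.3032, 0.1691]
ee_rot: [0.002, 1.0, 0.001, 0.001]
contact_force: [-0.1, -6.3, 8.3]
width: 0.0494
gripper_force: 23.0
```

Call:
servo_tool:
  moves:
    - {"dp": [0, 0, 0], "delta_rot": [0, 0, 0], "fingers": 0.3}
    - {"dp": [0, 0, 0], "delta_rot": [0, 0, 0], "fingers": 0.3}

```text
clock: 6.35
position: [0.5954, 0.3046, 0.1692]
ee_rot: [0.0, 1.0, 0.0, 0.001]
contact_force: [-0.5, -0.8, 7.0]
width: 0.0495
gripper_force: 22.7
```

```bash
python3 - <<'E'
from h import *
im,d,c=cap('wrist'); a=cap('scene')[0]
print(np.load('pics/wrist.npz')['pos'])
a=cv2.resize(a[150:330,340:540],(400,360),interpolation=cv2.INTER_CUBIC); b=np.pad(cv2.resize(im,(400,300)),((0,60),(0,0),(0,0)))
cv2.imwrite('pics/g3.png',np.hstack([a,b])[:,:,::-1])
E
```

```text
[0.59541114 0.30458585 0.16916823]
```

View pics/g3.png

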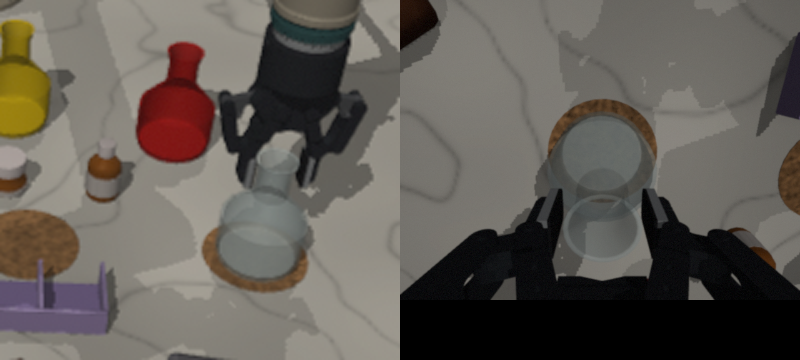

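The carafe stands upright with its foot centred on the side disc (wrist view: disc and foot both centred near x 601). I'll release, rise, then turn the gripper to the tray's axes over the squat jar.

Call:
servo_tool:
  moves:
    - {"dp": [0, 0, 0], "delta_rot": [0, 0, 0], "fingers": 0.8}
    - {"dp": [0, 0, 0], "delta_rot": [0, 0, 0], "fingers": 1}
    - {"dp": [0, 0, 0], "delta_rot": [0, 0, 0], "fingers": 1}
    - {"dp": [0, 0, -0.15], "delta_rot": [0, 0, 0], "fingers": 1}
    - {"dp": [0, 0, -0.2], "delta_rot": [0, 0, 0], "fingers": 1}

```text
clock: 6.95
position: [0.5934, 0.3038, 0.2354]
ee_rot: [0.001, 1.0, -0.0, -0.003]
contact_force: [0.1, -0.0, 0.3]
width: 0.0853
gripper_force: 0.0
```

Call:
servo_tool:
  moves:
    - {"dp": [-0.0843, 0.184, -0.05], "delta_rot": [0, 0, 0], "fingers": 1}
    - {"dp": [-0.0843, 0.184, 0], "delta_rot": [0, 0, 0], "fingers": 1}
    - {"dp": [-0.0843, 0.184, 0], "delta_rot": [0, 0, 0], "fingers": 1}
    - {"dp": [-0.0843, 0.184, 0], "delta_rot": [0, 0, 0], "fingers": 1}
    - {"dp": [-0.0843, 0.184, 0], "delta_rot": [0, 0, 0], "fingers": 1}

```text
clock: 7.45
position: [0.5095, 0.1192, 0.2476]
ee_rot: [0.0, 1.0, 0.0, -0.0]
contact_force: [0.4, -0.2, 0.1]
width: 0.0856
gripper_force: 0.0
```

Call:
servo_tool:
  moves:
    - {"dp": [-0.0843, 0.184, 0], "delta_rot": [0, 0, 0], "fingers": 1}
    - {"dp": [-0.0843, 0.184, 0], "delta_rot": [0, 0, 0], "fingers": 1}
    - {"dp": [0, 0, 0], "delta_rot": [0, 0, -1], "fingers": 1}
    - {"dp": [0, 0, 0], "delta_rot": [0, 0, -1], "fingers": 1}
    - {"dp": [0, 0, 0], "delta_rot": [0, 0, -1], "fingers": 1}

```text
clock: 7.95
position: [0.4764, 0.0463, 0.2477]
ee_rot: [-0.0, 0.989, 0.151, -0.0]
contact_force: [0.4, 0.6, -0.3]
width: 0.0853
gripper_force: 0.0
```

Call:
servo_tool:
  moves:
    - {"dp": [0, 0, 0], "delta_rot": [0, 0, -1], "fingers": 1}
    - {"dp": [0, 0, 0], "delta_rot": [0, 0, -1], "fingers": 1}
    - {"dp": [0, 0, 0], "delta_rot": [0, 0, -1], "fingers": 1}
    - {"dp": [0, 0, 0], "delta_rot": [0, 0, -1], "fingers": 1}
    - {"dp": [0, 0, 0], "delta_rot": [0, 0, -1], "fingers": 1}

```text
clock: 8.45
position: [0.4766, 0.0468, 0.2476]
ee_rot: [-0.0, 0.92, 0.391, -0.0]
contact_force: [0.1, 0.5, 0.4]
width: 0.0855
gripper_force: 0.0
```

Call:
servo_tool:
  moves:
    - {"dp": [0, 0, 0], "delta_rot": [0, 0, -1], "fingers": 1}
    - {"dp": [0, 0, 0], "delta_rot": [0, 0, -1], "fingers": 1}
    - {"dp": [0, 0, 0], "delta_rot": [0, 0, -1], "fingers": 1}
    - {"dp": [0, 0, 0], "delta_rot": [0, 0, -1], "fingers": 1}
    - {"dp": [0, 0, 0], "delta_rot": [0, 0, -1], "fingers": 1}

```text
clock: 8.95
position: [0.4766, 0.0468, 0.2476]
ee_rot: [-0.0, 0.795, 0.607, -0.0]
contact_force: [0.2, -0.1, 0.4]
width: 0.0852
gripper_force: 0.0
```

Call:
servo_tool:
  moves:
    - {"dp": [0, 0, 0], "delta_rot": [0, 0, -1], "fingers": 1}
    - {"dp": [0, 0, 0], "delta_rot": [0, 0, -1], "fingers": 1}
    - {"dp": [0, 0, 0], "delta_rot": [0, 0, -0.16], "fingers": 1}
    - {"dp": [0, 0, 0], "delta_rot": [0, 0, 0], "fingers": 1}

```text
clock: 9.35
position: [0.4766, 0.0468, 0.2477]
ee_rot: [-0.0, 0.727, 0.687, -0.0]
contact_force: [-0.3, -0.0, 0.1]
width: 0.0853
gripper_force: 0.0
```

```bash
python3 - <<'E'
from h import *
im,d,c=cap('wrist'); D=np.load('pics/wrist.npz'); s=readout.get_state()
R=Ro.from_quat(np.roll(D['rot'],-1)).as_matrix(); print(D['pos'],R[:,0].round(3),R[:,1].round(3),s['qpos'].round(2))
cv2.imwrite('pics/w2.png',im[:,:,::-1])
E
```

```text
[0.47664695 0.04679176 0.24768826] [ 0.057  0.998 -0.   ] [ 0.998 -0.057 -0.   ] [-0.05  0.17  1.79 -0.    1.18  0.01]
```

View pics/w2.png

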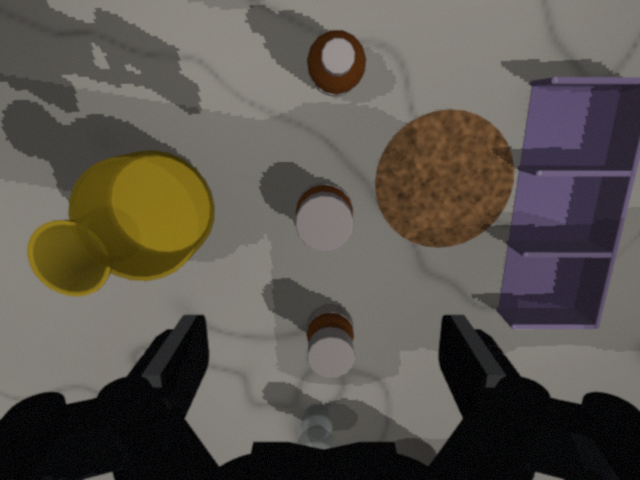

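The wrist view over the jars shows the squat lid at (325,222), the medium lid at (331,355), the bottle cap at (338,55), and the front ends of the tray walls at (553,81), (539,173), (524,253) and (512,325).

```bash
python3 - <<'E'
from h import *
D=np.load('pics/wrist.npz'); c=imaging.calibration('wrist')
for s,u,v,z in (('cap',338,55,.072),('sq',325,222,.042),('med',331,355,.055),('w1',553,81,.03),('w2',539,173,.03),('w3',524,253,.03),('w4',512,325,.03)): print(s,wpt(u,v,z,D,c))
E
```

```text
cap [0.491  0.1554]
sq [0.4781 0.051 ]
med [ 0.4771 -0.0499]
w1 [0.6354 0.1366]
w2 [0.6327 0.0754]
w3 [0.628  0.0149]
w4 [ 0.6243 -0.0468]
```

Call:
servo_tool:
  moves:
    - {"dp": [0.005, 0.005, 0.2], "delta_rot": [0, 0, 0], "fingers": 1}
    - {"dp": [0, 0, 0.2], "delta_rot": [0, 0, 0], "fingers": 1}
    - {"dp": [0, 0, 0.2], "delta_rot": [0, 0, 0], "fingers": 1}
    - {"dp": [0, 0, 0.15], "delta_rot": [0, 0, 0], "fingers": 1}
    - {"dp": [0, 0, 0.078], "delta_rot": [0, 0, 0], "fingers": 1}
  force: 20

```text
clock: 9.9
position: [0.4763, 0.0478, 0.0798]
ee_rot: [-0.002, 0.727, 0.687, -0.002]
contact_force: [-0.5, 0.1, 0.3]
width: 0.0853
gripper_force: 0.0
```

Call:
servo_tool:
  moves:
    - {"dp": [0, 0, 0], "delta_rot": [0, 0, 0], "fingers": 0.8}
    - {"dp": [0, 0, 0], "delta_rot": [0, 0, 0], "fingers": 0.65}
    - {"dp": [0, 0, 0], "delta_rot": [0, 0, 0], "fingers": 0.55}
    - {"dp": [0, 0, 0], "delta_rot": [0, 0, 0], "fingers": 0.45}
    - {"dp": [0, 0, 0], "delta_rot": [0, 0, 0], "fingers": 0.45}

```text
clock: 10.4
position: [0.4784, 0.0477, 0.0836]
ee_rot: [0.001, 0.726, 0.687, 0.001]
contact_force: [-1.5, -0.3, 6.4]
width: 0.0419
gripper_force: 20.2
```

Call:
servo_tool:
  moves:
    - {"dp": [0, 0.05, 0], "delta_rot": [0, 0, 0], "fingers": 0.4}
    - {"dp": [0, 0.08, 0], "delta_rot": [0, 0, 0], "fingers": 0.4}
    - {"dp": [0, 0.09, 0], "delta_rot": [0, 0, 0], "fingers": 0.4}
    - {"dp": [0, 0.09, 0], "delta_rot": [0, 0, 0], "fingers": 0.4}
    - {"dp": [0, 0.09, 0], "delta_rot": [0, 0, 0], "fingers": 0.4}

```text
clock: 10.9
position: [0.5564, 0.0435, 0.0836]
ee_rot: [-0.001, 0.726, 0.687, -0.001]
contact_force: [-7.2, 0.6, 10.7]
width: 0.0412
gripper_force: 22.4
```

Call:
servo_tool:
  moves:
    - {"dp": [0.07, 0.01, 0], "delta_rot": [0, 0, 0], "fingers": 0.4}
    - {"dp": [0.085, 0.01, 0], "delta_rot": [0, 0, 0], "fingers": 0.4}
    - {"dp": [0.085, 0.01, 0], "delta_rot": [0, 0, 0], "fingers": 0.4}
    - {"dp": [0.085, 0.01, 0], "delta_rot": [0, 0, 0], "fingers": 0.4}
    - {"dp": [0, 0, 0], "delta_rot": [0, 0, 0], "fingers": 0.4}

```text
clock: 11.4
position: [0.5704, 0.1103, 0.0838]
ee_rot: [0.001, 0.726, 0.688, 0.002]
contact_force: [1.2, 3.4, 5.2]
width: 0.0416
gripper_force: 20.3
```

```bash
python3 - <<'E'
from h import *
im,d,c=cap('wrist');a=cap('scene')[0];print(readout.get_state()['width'],np.load('pics/wrist.npz')['pos'],np.load('pics/wrist.npz')['rot'])
b=np.pad(cv2.resize(im,(400,300)),((0,60),(0,0),(0,0)));a=cv2.resize(a[160:340,240:440],(400,360),interpolation=cv2.INTER_CUBIC)
cv2.imwrite('pics/g4.png',np.hstack([a,b])[:,:,::-1])
E
```

```text
0.041250903785037936 [0.57043153 0.11025336 0.08378309] [0.00076091 0.72594503 0.68774895 0.00214832]
```

View pics/g4.png

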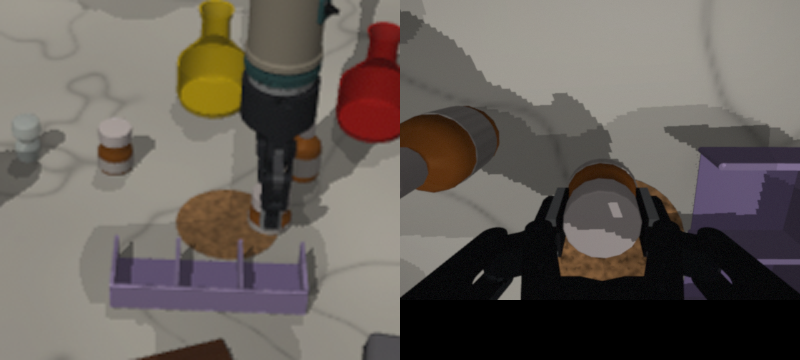

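```bash
python3 - <<'E'
from h import *
D=np.load('pics/wrist.npz'); c=imaging.calibration('wrist'); im=D['im']
s=readout.get_state(); print(s['position'],s['contact_force'].round(1))
h=cv2.cvtColor(im,cv2.COLOR_RGB2HSV)
# lid: crop ellipse around (601-400)*1.6, 222*1.6
print('lid',wpt(322,355,.042,D,c), 'edges',wpt(322-62,355,.042,D,c),wpt(322+62,355,.042,D,c))
m=(h[...,0]>118)&(h[...,0]<150)&(h[...,1]>40)
for v in range(228,480,14):
    u=np.nonzero(m[v,440:])[0]
    if len(u): print(v,u[0]+440,h[v,u[0]+440:u[0]+500:6,2])
E
```

```text
[0.57037735 0.10975903 0.083778  ] [1.  3.3 4.9]
lid [0.5704 0.115 ] edges [0.5505 0.1161] [0.5904 0.1139]
242 479 [54 56 56 62 55 57 57 57 58 59]
256 480 [ 97 116 108  53  56  57  56  54  57  57]
270 478 [ 92 114 116 116 113 114 126 126 125 128]
284 476 [ 91 116 115 116 114 115 117 116 114 116]
298 475 [107 111 117 113 114 114 114 114 114 115]
312 473 [105 114 114 114 116 115 115 115 114 116]
326 471 [103 114 113 114 113 117 116 114 114 116]
340 469 [101 114 115 111 111 114 103 105 103  94]
354 467 [62 64 63 69 63 66 61 66 64 64]
368 462 [57 57 55 11 11 13 13  6 37 55]
382 441 [12  7  8 13 11  9 13  7 14  9]
396 443 [10 10  8 11  6 10 10  8  9 13]
410 440 [ 6  5 10 14  7 11 12  9 12 14]
424 456 [11 17 12 15 13 15 12 14 11 12]
438 440 [11  5  9 18 15  7 12 12 11 13]
452 440 [  4   9  17 104  96  22  12  10  15   3]
466 441 [12 11 24 63 65 64 61 11 17  9]
```

```bash
python3 - <<'E'
from h import *
D=np.load('pics/wrist.npz'); c=imaging.calibration('wrist'); im=D['im']
for u,v,z in((515,266,.03),(600,266,.03),(480,256,0),(478,262,0),(480,240,0)):print(wpt(u,v,z,D,c))
h=cv2.cvtColor(im,cv2.COLOR_RGB2HSV)
for u in (500,520,540,580):print(u,h[236:300:2,u,2])
# lid extents: bright low-saturation near (322,355)
for v in(330,350,370,390):print(v,h[v,230:420:5,2].tolist())
print(h[280:420:4,322,2].tolist(),h[280:420:4,322,1].tolist())
E
```

```text
[0.6357 0.1374]
[0.6639 0.1359]
[0.6359 0.13  ]
[0.6353 0.1274]
[0.6355 0.1369]
500 [ 58  59  61  59  56  58  58  55  59  54  54  54  56 101 115 116 114 114
 116 116 117 115 115 115 114 117 116 116 117 113 115 117]
520 [ 56  57  56  57  59  56  58  59  57  58  56  58  77 137 158 137 128 126
 119 117 114 115 115 116 117 116 116 116 117 117 116 117]
540 [ 55  57  57  57  58  57  61  56  57  58  58  56  69 121 128 128 128 126
 123 117 117 115 115 118 117 115 116 117 117 115 117 116]
580 [ 55  56  56  57  57  56  55  57  55  55  57  57  69 121 127 127 127 127
 122 116 116 116 114 115 116 116 116 118  78  65  63  66]
330 [13, 16, 36, 46, 49, 34, 5, 42, 70, 88, 85, 85, 86, 84, 87, 85, 84, 86, 86, 87, 87, 137, 144, 145, 99, 86, 86, 86, 86, 79, 54, 11, 3, 47, 51, 48, 8, 14]
350 [17, 51, 53, 51, 14, 5, 18, 85, 85, 86, 86, 87, 86, 87, 87, 85, 85, 86, 86, 87, 87, 88, 86, 88, 85, 87, 86, 86, 87, 87, 84, 61, 8, 13, 51, 52, 51, 28]
370 [10, 11, 7, 7, 7, 16, 16, 137, 140, 141, 142, 142, 141, 144, 142, 142, 142, 145, 143, 143, 86, 88, 90, 86, 85, 86, 85, 87, 84, 87, 87, 24, 9, 17, 9, 9, 6, 16]
390 [12, 6, 18, 13, 17, 18, 15, 108, 104, 135, 142, 141, 143, 143, 142, 143, 143, 144, 142, 142, 141, 143, 144, 143, 142, 144, 144, 143, 145, 107, 105, 44, 9, 12, 2, 11, 12, 5]
[50, 52, 71, 71, 70, 69, 73, 88, 85, 86, 87, 85, 86, 85, 88, 84, 85, 85, 84, 87, 85, 87, 143, 145, 144, 142, 144, 142, 144, 142, 139, 142, 143, 106, 89] [194, 137, 22, 18, 11, 18, 14, 17, 21, 18, 12, 15, 15, 15, 17, 15, 15, 15, 12, 18, 18, 21, 18, 18, 16, 18, 19, 16, 19, 16, 15, 14, 18, 53, 143]
```

Call:
servo_tool:
  moves:
    - {"dp": [-0.015, 0.02, 0], "delta_rot": [0, 0, 0], "fingers": 0.4}
    - {"dp": [0, 0.06, 0], "delta_rot": [0, 0, 0], "fingers": 0.4}
    - {"dp": [0, 0.06, 0], "delta_rot": [0, 0, 0], "fingers": 0.4}
    - {"dp": [0, 0.06, 0], "delta_rot": [0, 0, 0], "fingers": 0.4}
    - {"dp": [0, 0.06, 0], "delta_rot": [0, 0, 0], "fingers": 0.4}

```text
clock: 12.0
position: [0.6184, 0.1027, 0.0836]
ee_rot: [-0.002, 0.726, 0.687, -0.002]
contact_force: [-6.9, 1.7, 11.3]
width: 0.041
gripper_force: 23.1
```

Call:
servo_tool:
  moves:
    - {"dp": [0, 0.06, 0], "delta_rot": [0, 0, 0], "fingers": 0.4}
    - {"dp": [0, 0.06, 0], "delta_rot": [0, 0, 0], "fingers": 0.4}
    - {"dp": [0, 0.04, 0], "delta_rot": [0, 0, 0], "fingers": 0.4}
    - {"dp": [0, 0.015, 0], "delta_rot": [0, 0, 0], "fingers": 0.4}
    - {"dp": [0, 0, 0], "delta_rot": [0, 0, 0], "fingers": 0.4}

```text
clock: 12.5
position: [0.6546, 0.1007, 0.0837]
ee_rot: [-0.001, 0.726, 0.687, -0.001]
contact_force: [-3.6, 0.4, 8.6]
width: 0.0414
gripper_force: 21.7
```

Call:
servo_tool:
  moves:
    - {"dp": [0, 0.015, 0], "delta_rot": [0, 0, 0], "fingers": 0.4}
    - {"dp": [0, 0.015, 0], "delta_rot": [0, 0, 0], "fingers": 0.4}
    - {"dp": [0, 0, 0], "delta_rot": [0, 0, 0], "fingers": 0.4}
    - {"dp": [0, 0, 0], "delta_rot": [0, 0, 0], "fingers": 0.4}

```text
clock: 12.9
position: [0.6603, 0.1004, 0.0837]
ee_rot: [-0.001, 0.726, 0.687, -0.001]
contact_force: [-4.4, -0.4, 8.5]
width: 0.0411
gripper_force: 21.7
```

Call:
servo_tool:
  moves:
    - {"dp": [0, 0, 0], "delta_rot": [0, 0, 0], "fingers": 0.55}
    - {"dp": [0, 0, 0], "delta_rot": [0, 0, 0], "fingers": 0.58}
    - {"dp": [0, 0, 0], "delta_rot": [0, 0, 0], "fingers": 0.58}

```text
clock: 13.2
position: [0.6616, 0.1, 0.0821]
ee_rot: [-0.0, 0.726, 0.687, -0.0]
contact_force: [-0.7, 0.4, 0.8]
width: 0.0497
gripper_force: 0.6
```

Call:
servo_tool:
  moves:
    - {"dp": [0, 0, 0], "delta_rot": [0, 0, 0], "fingers": 0.62}
    - {"dp": [0, 0, 0], "delta_rot": [0, 0, 0], "fingers": 0.62}
    - {"dp": [0, 0, -0.03], "delta_rot": [0, 0, 0], "fingers": 0.62}

```text
clock: 13.5
position: [0.6603, 0.0996, 0.0868]
ee_rot: [-0.002, 0.726, 0.687, -0.002]
contact_force: [-4.7, 1.0, -3.6]
width: 0.0531
gripper_force: 1.8
```

```bash
python3 - <<'E'
from h import *
s=readout.get_state(); print(s['position'],s['contact_force'],s['width'],s['gripper_force'])
E
```

```text
[0.66027188 0.09963072 0.08676261] [-4.73028436  0.9855572  -3.61153819] 0.053056994876094325 1.8255197018061153
```

Call:
servo_tool:
  moves:
    - {"dp": [0, -0.008, 0], "delta_rot": [0, 0, 0], "fingers": 0.6}
    - {"dp": [0, 0, -0.03], "delta_rot": [0, 0, 0], "fingers": 0.6}
    - {"dp": [0, 0, -0.05], "delta_rot": [0, 0, 0], "fingers": 0.6}

```text
clock: 13.8
position: [0.6613, 0.0996, 0.1049]
ee_rot: [0.001, 0.726, 0.687, 0.001]
contact_force: [0.4, 0.4, 0.0]
width: 0.0513
gripper_force: 0.0
```

Call:
servo_tool:
  moves:
    - {"dp": [0, 0, -0.24], "delta_rot": [0, 0, 0], "fingers": 0.6}
    - {"dp": [0, 0, -0.24], "delta_rot": [0, 0, 0], "fingers": 1}
    - {"dp": [-0.136, -0.1453, 0], "delta_rot": [0, 0, 0], "fingers": 1}
    - {"dp": [-0.136, -0.1453, 0], "delta_rot": [0, 0, 0], "fingers": 1}
    - {"dp": [-0.136, -0.1453, 0], "delta_rot": [0, 0, 0], "fingers": 1}

```text
clock: 14.3
position: [0.5691, 0.0222, 0.2023]
ee_rot: [0.002, 0.726, 0.688, 0.001]
contact_force: [-0.1, -0.4, -0.1]
width: 0.0856
gripper_force: 0.0
```

Call:
servo_tool:
  moves:
    - {"dp": [-0.136, -0.1453, 0], "delta_rot": [0, 0, 0], "fingers": 1}
    - {"dp": [-0.136, -0.1453, 0], "delta_rot": [0, 0, 0], "fingers": 1}
    - {"dp": [-0.136, -0.1453, 0], "delta_rot": [0, 0, 0], "fingers": 1}
    - {"dp": [0, 0, 0], "delta_rot": [0, 0, 0], "fingers": 1}
    - {"dp": [0, 0, 0], "delta_rot": [0, 0, 0], "fingers": 1}

```text
clock: 14.8
position: [0.4782, -0.0543, 0.2018]
ee_rot: [0.002, 0.727, 0.687, 0.001]
contact_force: [0.3, -0.1, 0.1]
width: 0.0853
gripper_force: 0.0
```

```bash
cat > blobs.py <<'E'
from h import *
im,d,c=cap('wrist'); D=np.load('pics/wrist.npz'); print(D['pos'].round(4))
h=cv2.cvtColor(im,cv2.COLOR_RGB2HSV); K=np.array(c['intrinsics']);H=np.array(c['hand_eye'])
R=Ro.from_quat(np.roll(D['rot'],-1)).as_matrix()
v,u=np.mgrid[:480,:640]; X=np.linalg.inv(K)@np.stack([u.ravel(),v.ravel(),np.ones(u.size)])*d.ravel()
W=((R@(H[:3,:3]@X+H[:3,3:])).T+D['pos']).reshape(480,640,3)
# objects as height blobs, fingers excluded
ok=(d>0)&(W[...,2]>.012)&(W[...,2]<.08)&(v<470)
n,l,s,ce=cv2.connectedComponentsWithStats(ok.astype(np.uint8))
for i in range(1,n):
    if s[i,4]<300: continue
    w=W[l==i]; zt=np.percentile(w[:,2],95); t=w[w[:,2]>zt-.006]
    (cx,cy),r=cv2.minEnclosingCircle((t[:,:2]*1000).astype(np.float32))
    print('px',ce[i].round(),'n',s[i,4],'ztop %.3f'%zt,'top c',(cx/1000).__round__(4),(cy/1000).__round__(4),'r',round(r,1),'hsv',np.median(h[l==i],axis=0))
E
python3 blobs.py
```

```text
[ 0.4782 -0.0543  0.2018]
px [93. 72.] n 16401 ztop 0.078 top c 0.3542 0.0568 r 28.1 hsv [ 24. 209. 126.]
px [608.   3.] n 488 ztop 0.027 top c 0.6453 0.0733 r 15.1 hsv [133.  69.  55.]
px [598. 117.] n 578 ztop 0.031 top c 0.6461 0.0112 r 19.9 hsv [134.  65. 112.]
px [319. 242.] n 4074 ztop 0.055 top c 0.4764 -0.0526 r 18.4 hsv [  7.  17. 120.]
px [592. 217.] n 1237 ztop 0.030 top c 0.651 -0.0483 r 28.1 hsv [134.  63.  57.]
px [303. 377.] n 2534 ztop 0.052 top c 0.4591 -0.1512 r 15.6 hsv [70.  9. 89.]
px [420. 423.] n 4097 ztop 0.073 top c 0.5363 -0.1844 r 14.1 hsv [15. 25. 51.]
```

Call:
servo_tool:
  moves:
    - {"dp": [0.008, -0.009, 0.15], "delta_rot": [0, 0, 0], "fingers": 1}
    - {"dp": [0, 0, 0.18], "delta_rot": [0, 0, 0], "fingers": 1}
    - {"dp": [0, 0, 0.15], "delta_rot": [0, 0, 0], "fingers": 1}
    - {"dp": [0, 0, 0.1], "delta_rot": [0, 0, 0], "fingers": 0.8}
    - {"dp": [0, 0, 0], "delta_rot": [0, 0, 0], "fingers": 0.65}

```text
clock: 15.35
position: [0.4756, -0.0509, 0.0821]
ee_rot: [-0.002, 0.726, 0.688, -0.001]
contact_force: [0.5, 0.2, -0.4]
width: 0.059
gripper_force: 0.0
```

Call:
servo_tool:
  moves:
    - {"dp": [0, 0, 0], "delta_rot": [0, 0, 0], "fingers": 0.55}
    - {"dp": [0, 0, 0], "delta_rot": [0, 0, 0], "fingers": 0.45}
    - {"dp": [0, 0, 0], "delta_rot": [0, 0, 0], "fingers": 0.3}
    - {"dp": [0, 0, 0], "delta_rot": [0, 0, 0], "fingers": 0.3}
    - {"dp": [0, 0, 0], "delta_rot": [0, 0, 0], "fingers": 0.3}

```text
clock: 15.85
position: [0.4765, -0.052, 0.0853]
ee_rot: [0.001, 0.726, 0.687, 0.001]
contact_force: [-0.2, 0.6, 4.8]
width: 0.0387
gripper_force: 20.6
```

Call:
servo_tool:
  moves:
    - {"dp": [0.02, 0.05, 0], "delta_rot": [0, 0, 0], "fingers": 0.3}
    - {"dp": [0.048, 0.09, 0], "delta_rot": [0, 0, 0], "fingers": 0.3}
    - {"dp": [0.048, 0.09, 0], "delta_rot": [0, 0, 0], "fingers": 0.3}
    - {"dp": [0.048, 0.09, 0], "delta_rot": [0, 0, 0], "fingers": 0.3}
    - {"dp": [0.048, 0.09, 0], "delta_rot": [0, 0, 0], "fingers": 0.3}

```text
clock: 16.35
position: [0.5583, -0.0145, 0.0853]
ee_rot: [-0.001, 0.726, 0.688, -0.002]
contact_force: [-5.8, -3.4, 10.3]
width: 0.0388
gripper_force: 21.1
```

Call:
servo_tool:
  moves:
    - {"dp": [0, 0.05, 0], "delta_rot": [0, 0, 0], "fingers": 0.3}
    - {"dp": [0, 0.08, 0], "delta_rot": [0, 0, 0], "fingers": 0.3}
    - {"dp": [0, 0.08, 0], "delta_rot": [0, 0, 0], "fingers": 0.3}
    - {"dp": [0, 0.08, 0], "delta_rot": [0, 0, 0], "fingers": 0.3}
    - {"dp": [0, 0.08, 0], "delta_rot": [0, 0, 0], "fingers": 0.3}

```text
clock: 16.85
position: [0.6318, -0.018, 0.0853]
ee_rot: [-0.002, 0.726, 0.687, -0.002]
contact_force: [-5.7, -0.2, 10.0]
width: 0.0388
gripper_force: 21.1
```

Call:
servo_tool:
  moves:
    - {"dp": [0, 0.06, 0], "delta_rot": [0, 0, 0], "fingers": 0.3}
    - {"dp": [0, 0.025, 0], "delta_rot": [0, 0, 0], "fingers": 0.3}
    - {"dp": [0, 0, 0], "delta_rot": [0, 0, 0], "fingers": 0.3}
    - {"dp": [0, 0, 0], "delta_rot": [0, 0, 0], "fingers": 0.3}

```text
clock: 17.25
position: [0.6503, -0.0192, 0.0853]
ee_rot: [-0.0, 0.726, 0.687, -0.0]
contact_force: [-2.9, 0.5, 5.9]
width: 0.0391
gripper_force: 20.7
```

Call:
servo_tool:
  moves:
    - {"dp": [0, 0, 0], "delta_rot": [0, 0, 0], "fingers": 0.54}
    - {"dp": [0, 0, 0], "delta_rot": [0, 0, 0], "fingers": 0.56}
    - {"dp": [0, 0, 0], "delta_rot": [0, 0, 0], "fingers": 0.56}
    - {"dp": [0, 0, -0.03], "delta_rot": [0, 0, 0], "fingers": 0.56}

```text
clock: 17.65
position: [0.65, -0.019, 0.0894]
ee_rot: [-0.001, 0.726, 0.687, -0.001]
contact_force: [-0.4, -0.3, -0.6]
width: 0.0479
gripper_force: 0.0
```

Call:
servo_tool:
  moves:
    - {"dp": [0, 0, -0.2], "delta_rot": [0, 0, 0], "fingers": 0.56}
    - {"dp": [0, 0, -0.24], "delta_rot": [0, 0, 0], "fingers": 0.7}
    - {"dp": [0.1355, -0.14, -0.15], "delta_rot": [0, 0, 0], "fingers": 1}
    - {"dp": [0.1355, -0.14, 0], "delta_rot": [0, 0, 0], "fingers": 1}
    - {"dp": [0.1355, -0.14, 0], "delta_rot": [0, 0, 0], "fingers": 1}

```text
clock: 18.15
position: [0.5711, 0.0673, 0.2102]
ee_rot: [0.001, 0.727, 0.687, 0.001]
contact_force: [0.2, 1.7, -1.0]
width: 0.0856
gripper_force: 0.0
```

Call:
servo_tool:
  moves:
    - {"dp": [0.1355, -0.14, 0], "delta_rot": [0, 0, 0], "fingers": 1}
    - {"dp": [0.1355, -0.14, 0], "delta_rot": [0, 0, 0], "fingers": 1}
    - {"dp": [0.1355, -0.14, 0], "delta_rot": [0, 0, 0], "fingers": 1}
    - {"dp": [0, 0, 0], "delta_rot": [0, 0, 0], "fingers": 1}
    - {"dp": [0, 0, 0], "delta_rot": [0, 0, 0], "fingers": 1}

```text
clock: 18.65
position: [0.4916, 0.153, 0.2089]
ee_rot: [0.001, 0.726, 0.688, 0.0]
contact_force: [0.2, -0.0, -0.1]
width: 0.0857
gripper_force: 0.0
```

```bash
python3 blobs.py
```

```text
[0.4916 0.153  0.2089]
px [160.  85.] n 16297 ztop 0.078 top c 0.3981 0.2488 r 29.1 hsv [  1. 222. 107.]
px [494.  20.] n 6031 ztop 0.068 top c 0.5927 0.2773 r 24.9 hsv [53. 12. 86.]
px [80. 81.] n 764 ztop 0.037 top c 0.3596 0.2552 r 14.1 hsv [  1. 220.  72.]
px [322. 236.] n 3349 ztop 0.072 top c 0.4912 0.1555 r 9.6 hsv [ 12. 115.  65.]
px [585. 304.] n 10582 ztop 0.042 top c 0.6604 0.1024 r 21.5 hsv [132.  61.  56.]
px [108. 347.] n 6623 ztop 0.076 top c 0.3452 0.0812 r 23.3 hsv [ 24. 211. 119.]
```

Call:
servo_tool:
  moves:
    - {"dp": [0.008, 0, 0.16], "delta_rot": [0, 0, 0], "fingers": 1}
    - {"dp": [0, 0, 0.18], "delta_rot": [0, 0, 0], "fingers": 1}
    - {"dp": [0, 0, 0.17], "delta_rot": [0, 0, 0], "fingers": 1}
    - {"dp": [0, 0, 0.1], "delta_rot": [0, 0, 0], "fingers": 0.8}
    - {"dp": [0, 0, 0], "delta_rot": [0, 0, 0], "fingers": 0.65}

```text
clock: 19.2
position: [0.4913, 0.1527, 0.0836]
ee_rot: [-0.001, 0.727, 0.687, -0.003]
contact_force: [-0.3, -0.4, 0.8]
width: 0.0593
gripper_force: 0.0
```

Call:
servo_tool:
  moves:
    - {"dp": [0, 0, 0], "delta_rot": [0, 0, 0], "fingers": 0.55}
    - {"dp": [0, 0, 0], "delta_rot": [0, 0, 0], "fingers": 0.45}
    - {"dp": [0, 0, 0], "delta_rot": [0, 0, 0], "fingers": 0.3}
    - {"dp": [0, 0, 0], "delta_rot": [0, 0, 0], "fingers": 0.3}
    - {"dp": [0, 0, 0], "delta_rot": [0, 0, 0], "fingers": 0.3}

```text
clock: 19.7
position: [0.493, 0.1541, 0.0875]
ee_rot: [0.001, 0.726, 0.687, 0.001]
contact_force: [-0.1, -1.2, 6.3]
width: 0.0368
gripper_force: 20.9
```

Call:
servo_tool:
  moves:
    - {"dp": [-0.04, 0.04, 0], "delta_rot": [0, 0, 0], "fingers": 0.3}
    - {"dp": [-0.07, 0.06, 0], "delta_rot": [0, 0, 0], "fingers": 0.3}
    - {"dp": [-0.07, 0.06, 0], "delta_rot": [0, 0, 0], "fingers": 0.3}
    - {"dp": [-0.07, 0.06, 0], "delta_rot": [0, 0, 0], "fingers": 0.3}
    - {"dp": [-0.07, 0.06, 0], "delta_rot": [0, 0, 0], "fingers": 0.3}

```text
clock: 20.2
position: [0.5437, 0.0881, 0.0876]
ee_rot: [-0.001, 0.727, 0.687, 0.0]
contact_force: [-3.1, 4.3, 9.8]
width: 0.0373
gripper_force: 21.3
```

Call:
servo_tool:
  moves:
    - {"dp": [-0.07, 0.06, 0], "delta_rot": [0, 0, 0], "fingers": 0.3}
    - {"dp": [-0.07, 0.06, 0], "delta_rot": [0, 0, 0], "fingers": 0.3}
    - {"dp": [-0.06, 0.05, 0], "delta_rot": [0, 0, 0], "fingers": 0.3}
    - {"dp": [0, 0, 0], "delta_rot": [0, 0, 0], "fingers": 0.3}
    - {"dp": [0, 0, 0], "delta_rot": [0, 0, 0], "fingers": 0.3}

```text
clock: 20.7
position: [0.5777, 0.0443, 0.0876]
ee_rot: [0.002, 0.726, 0.687, 0.001]
contact_force: [1.4, -1.6, 5.1]
width: 0.0371
gripper_force: 20.7
```

```bash
python3 - <<'E'
from h import *
s=readout.get_state();print(s['position'],s['width']);a=cap('scene')[0]
b=np.load('pics/wrist.npz')['im']; im,d,c=cap('wrist'); b=np.pad(cv2.resize(im,(400,300)),((0,60),(0,0),(0,0)));a=cv2.resize(a[160:340,240:440],(400,360),interpolation=cv2.INTER_CUBIC)
cv2.imwrite('pics/g5.png',np.hstack([a,b])[:,:,::-1])
E
```

```text
[0.57774371 0.04429757 0.08759548] 0.03712265445462483
```

View pics/g5.png

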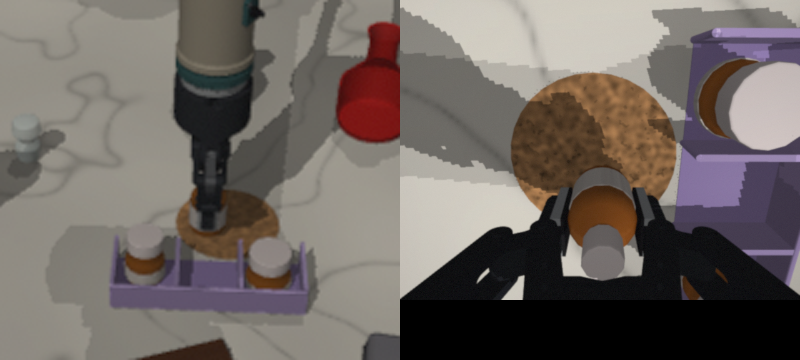

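The last picture shows both jars in their outer cells and the bottle upright between the pads, in front of the middle cell. I'll slide it straight in.

Call:
servo_tool:
  moves:
    - {"dp": [0, 0.03, 0], "delta_rot": [0, 0, 0], "fingers": 0.3}
    - {"dp": [0, 0.06, 0], "delta_rot": [0, 0, 0], "fingers": 0.3}
    - {"dp": [0, 0.06, 0], "delta_rot": [0, 0, 0], "fingers": 0.3}
    - {"dp": [0, 0.06, 0], "delta_rot": [0, 0, 0], "fingers": 0.3}
    - {"dp": [0, 0.06, 0], "delta_rot": [0, 0, 0], "fingers": 0.3}

```text
clock: 21.3
position: [0.6267, 0.0429, 0.0876]
ee_rot: [-0.003, 0.726, 0.688, -0.003]
contact_force: [-8.4, 0.1, 14.8]
width: 0.0374
gripper_force: 21.8
```

Call:
servo_tool:
  moves:
    - {"dp": [0, 0.06, 0], "delta_rot": [0, 0, 0], "fingers": 0.3}
    - {"dp": [0, 0.04, 0], "delta_rot": [0, 0, 0], "fingers": 0.3}
    - {"dp": [0, 0.015, 0], "delta_rot": [0, 0, 0], "fingers": 0.3}
    - {"dp": [0, 0, 0], "delta_rot": [0, 0, 0], "fingers": 0.3}
    - {"dp": [0, 0, 0], "delta_rot": [0, 0, 0], "fingers": 0.3}

```text
clock: 21.8
position: [0.6509, 0.0416, 0.0876]
ee_rot: [-0.002, 0.726, 0.688, -0.001]
contact_force: [-5.5, 0.4, 11.9]
width: 0.037
gripper_force: 21.5
```

Call:
servo_tool:
  moves:
    - {"dp": [0, 0, 0], "delta_rot": [0, 0, 0], "fingers": 0.5}
    - {"dp": [0, 0, 0], "delta_rot": [0, 0, 0], "fingers": 0.54}
    - {"dp": [0, 0, 0], "delta_rot": [0, 0, 0], "fingers": 0.54}
    - {"dp": [0, 0, -0.03], "delta_rot": [0, 0, 0], "fingers": 0.54}

```text
clock: 22.2
position: [0.6523, 0.0411, 0.0913]
ee_rot: [-0.001, 0.726, 0.687, -0.001]
contact_force: [-0.3, 0.5, 0.7]
width: 0.0457
gripper_force: 0.0
```

Call:
servo_tool:
  moves:
    - {"dp": [0, 0, -0.1], "delta_rot": [0, 0, 0], "fingers": 0.54}
    - {"dp": [0, 0, -0.24], "delta_rot": [0, 0, 0], "fingers": 0.54}
    - {"dp": [0, 0, -0.24], "delta_rot": [0, 0, 0], "fingers": 0.54}
    - {"dp": [0, 0, -0.24], "delta_rot": [0, 0, 0], "fingers": 0.54}
    - {"dp": [0, -0.2, 0], "delta_rot": [0, 0, 0], "fingers": 0.54}

```text
clock: 22.7
position: [0.6214, 0.0426, 0.2651]
ee_rot: [0.008, 0.726, 0.687, 0.008]
contact_force: [-0.4, 0.3, 1.1]
width: 0.0462
gripper_force: 0.0
```

Call:
servo_tool:
  moves:
    - {"dp": [-0.2, -0.12, 0], "delta_rot": [0, 0, 0], "fingers": 0.54}
    - {"dp": [-0.2, -0.12, 0], "delta_rot": [0, 0, 0], "fingers": 0.54}
    - {"dp": [-0.2, -0.12, 0], "delta_rot": [0, 0, 0], "fingers": 0.54}
    - {"dp": [-0.2, -0.12, 0], "delta_rot": [0, 0, 0], "fingers": 0.54}
    - {"dp": [-0.2, -0.12, 0], "delta_rot": [0, 0, 0], "fingers": 0.54}

```text
clock: 23.2
position: [0.481, -0.151, 0.2567]
ee_rot: [0.0, 0.726, 0.688, 0.0]
contact_force: [-0.1, -0.2, 0.8]
width: 0.046
gripper_force: 0.0
```

Call:
servo_tool:
  moves:
    - {"dp": [-0.2, -0.12, 0], "delta_rot": [0, 0, 0], "fingers": 0.54}
    - {"dp": [-0.2, -0.12, 0], "delta_rot": [0, 0, 0], "fingers": 0.54}
    - {"dp": [0, 0, 0], "delta_rot": [0, 0, 0], "fingers": 0.54}
    - {"dp": [0, 0, 0], "delta_rot": [0, 0, 0], "fingers": 0.54}

```text
clock: 23.6
position: [0.4295, -0.2279, 0.2566]
ee_rot: [0.0, 0.727, 0.686, 0.0]
contact_force: [0.4, -0.7, -0.1]
width: 0.0466
gripper_force: 0.0
```

```bash
python3 - <<'E'
from h import *
im,d,c=cap('top'); K=np.array(c['intrinsics']);R=np.array(c['R']);t=np.array(c['t'])
v,u=np.mgrid[:480,:640]; X=np.linalg.inv(K)@np.stack([u.ravel(),v.ravel(),np.ones(u.size)])*d.ravel()
W=((R.T@(X-t[:,None])).T).reshape(480,640,3)
def ob(s,x0,x1,y0,y1,z0,z1):
    m=(d>0)&(W[...,0]>x0)&(W[...,0]<x1)&(W[...,1]>y0)&(W[...,1]<y1)&(W[...,2]>z0)&(W[...,2]<z1)
    w=W[m]
    if len(w)<5: print(s,'none');return
    (a,b),r=cv2.minEnclosingCircle((w[:,:2]*1000).astype(np.float32)); print(s,len(w),round(a,1),round(b,1),'r',round(r,1))
ob('squat',.61,.7,.06,.14,.036,.05); ob('bottle',.61,.7,0,.07,.062,.08); ob('medium',.61,.7,-.06,.01,.047,.065)
ob('carafe',.5,.7,.2,.42,.1,.14); ob('cup',.48,.62,-.3,-.15,.075,.1); ob('stopper',.43,.5,-.2,-.1,.045,.06)
ob('tray rim all',.6,.72,-.07,.15,.022,.034)
h=cv2.cvtColor(im,cv2.COLOR_RGB2HSV)
m=(h[...,0]>118)&(h[...,0]<150)&(h[...,1]>40)&(W[...,2]>.02)&(W[...,2]<.04)&(W[...,0]>.6)&(W[...,1]>-.1)&(W[...,1]<.2)
print(cv2.minAreaRect((W[m][:,:2]*1000).astype(np.float32)))
# side disc, carafe
m=((h[...,0]>4)&(h[...,0]<21)&(h[...,1]>80)&(u>135)&(u<215)&(v>165)&(v<240)); print('disc px',u[m].min(),u[m].max(),v[m].min(),v[m].max())
cv2.imwrite('pics/end.png',cv2.resize(im[120:280,130:460,::-1],None,fx=2.4,fy=2.4))
print(readout.get_state()['position'])
for uu,vv in ((175,201),(170,190),(165,195)): print(W[vv,uu])
E
```

```text
squat 416 661.6 101.1 r 20.8
bottle 109 651.3 41.7 r 9.4
medium 350 651.5 -21.1 r 18.3
carafe 481 595.9 304.3 r 20.8
cup 516 548.6 -216.8 r 38.1
stopper 269 460.1 -152.5 r 15.6
tray rim all 899 665.9 41.4 r 100.6
((681.7579956054688, 81.4116439819336), (282.62286376953125, 125.24449157714844), 68.65946197509766)
disc px 149 203 174 229
[ 0.43002651 -0.22700056  0.25654701]
[0.57792211 0.27908864 0.07099114]
[0.59435867 0.28435979 0.08256122]
[0.58472014 0.2910663  0.08654299]
```

```bash
python3 -c "
from rig import manip
print(manip.sign_off())"
```

```text
the job is handed in; nothing more can be done
None
```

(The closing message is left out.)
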